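Hang a bottle holder in the sauce-warming pan and load the caramel bottle

ROBOT

A 6-joint arm with a two-finger parallel gripper is mounted at the origin on the work surface. World frame = base frame: x ahead of the robot, y to its left, z up, the work surface at z = 0. Lengths are in m, angles in rad, forces in N, time in s.
With the tool pointing down it reaches from about 0.375 to 0.9 m from the base axis. Payload 3.1 kg.
Tool frame: the origin (TCP) lies between the finger pads; the fingertips stand 8 mm ahead of it and the grasp point (between the pads) lies 11 mm behind it; z points along the fingers, y is the line along which they close (so a half turn about z gives the same grasp; the last joint's range is limited). The gripper opens to 87 mm and grips with 3 to 60 N. Pads are 19 mm wide; open, the fingers measure 117 mm over their backs; the gripper's body (75 mm by 190 mm) begins 51 mm behind the grasp point.
Start: joints at [-1.46, 0.527, 1.433, -0, 1.181, -0.178], TCP at [0.178, -0.599, 0.203] pointing down, gripper open.
Joint ranges: [-3.08, 3.08], [-0.75, 2.2], [0.22, 2.44], [-1.43, 4.57], [0, 2.65], [-2.85, 2.85]. Speed limits (rad/s): [2.79, 2.79, 3.14, 3.14, 3.14, 3.14].

INTERFACE

Orientations are given as a unit quaternion [x, y, z, w].
In Python, from rig import robot, vision, job gives the robot as it stands.
- The arm moves only by the shell command python3 -m handwheel 'ROWS' [OPENING] [FORCE]. ROWS is JSON, a list of rows, each a list of 4 numbers: the shift along the tool's x, y, z as a fraction of full scale, then the turn about the tool's z as a fraction of full scale. A call has 1 to 20 rows; each row is the pose to reach, as a shift and turn from the pose commanded when the call began, along the tool's axes at that moment, turning the shorter way round; what a row does not reach only later rows make up. Full scale, the value 1, is 300 mm for a shift and 2 pi rad for a turn. A row lasts 1/12 s, in which the tool goes at most 41.7 mm and 7.16 degrees, less where a joint would pass 70% of its speed; a pose out of reach is approached as far as the arm can. A call with a number of a shift or a turn outside -1 to 1 is refused whole. A call with a gripper value outside its range is refused whole. OPENING is the opening in per cent of the stroke, from 0 (shut) to 100 (fully open), set as the call begins (- or left out, the last holds). The fingers move at their own pace and stop on an object; FORCE is the grip in N (left out, the last holds). Time passes only in rows, so rows that repeat a pose let the fingers close. It gives the time, the measured TCP pose, the force, the opening and the grip force at its end, in the units of the state.
- robot.get_obs(): the state, without advancing time (a new reading comes with each control period).
- vision.camera(name): name is "side" or "top" or "wrist"; returns a dict with "frame" (420x560x3 uint8, red, green, blue), "K" (3x3 intrinsics, pixels), "cam_to_world" (4x4, takes a point from camera to world coordinates); the wrist camera has in their place "hand_eye" (4x4, takes a point from camera to tool coordinates, whose origin is the TCP and whose axes are the flange's). Camera axes: x right, y down, z forward; pixel columns grow to the right and rows downward; lengths in m; the calibration is good to about 2 mm. A picture is of the moment at which its call begins: read the wrist's pose just before it. There is no depth.
- job.hand_in(): hands the job in; it is judged then, once.
Trained networks look in the newest picture that a camera, given by its name, has taken for a name from the list of things; names that differ only in an ending like _2 or _b are one class to them, and where a whole thing is asked for, a point or a joint stands for the part that bears it (a point fixed in the world has none). Each returns a list of dicts, best first, with "conf" (0 to 1); they miss things now and then, are a little off and sometimes report something else, mostly with a low value. They report only what shows in the picture. A call takes as long as a camera call. They do not tell look-alikes from the thing itself.
- vision.look_for(camera, label): "point" ([row, column] in pixels, amid what is visible of it).
- vision.outline_of(camera, label): "mask" (420x560 bool, what is visible of it) and "point" ([row, column] in pixels, amid what is visible of it).
The state is a dict: "time": time; "q": joint angles; "joint_velocities": joint speeds; "joint_torque": joint torques, N m; "position": TCP position; "tool_rot": TCP orientation; "ft_force": force on the tool from outside, world axes, zero at the start; "moment": the same for the moment, N m; "grip_width": finger opening in m; "grip_force": force on a finger pad.
Only numpy, scipy, OpenCV 4.12 (cv2) and the standard library are available. Lean on these libraries where they do the work, as an engineer would, in place of code of your own. Each camera call takes 0.05 s, during which the arm holds its last target. There are 200 camera calls.

TASK

Hang the empty bottle holder inside the warming pan: hook its bent lip over the long rim on the control-knob side, in the free space beside the holder that already hangs there, and let it down gently until the lip sits fully home on the rim. Let go of it, then lower the caramel-brown sauce bottle upright into it until it stands on the holder's floor, and let go. Feel your way: never force the holder against the pan (25 N dents the rim), and leave the other bottles where they stand.

Things in the scene. Friction and masses are not known exactly. Their poses are not given: they have to be found in the camera images.
- plate: Fixed grey warming plate, black top, 270 (x) x 370 (y) x 45 mm high; origin: centre of its underside, z up; its -x long side has the control knob and faces the robot. A steel pan stands firm on it, square to it and centred in y, but across (x) its centre lies up to 24 mm either way off the plate's, different every time and NOT measured: its rim must be found by touch or eye.
- rim (a point): Fixed to the plate at (-74, -50, 145) mm, axes of the plate: the top inner edge of the pan's knob-side rim IF the pan stood centred; the true edge is up to 24 mm off in x. Pan opening 148 (x) x 297 mm (y), walls upright and flat, floor at plate z = 48 mm. The rim is flat on top, 14 mm wide (outwards from the opening) and 10 mm deep. A good place along y for the holder's middle.
- hung (a point): Fixed to the plate at (-74, 85, 145) mm: about where an identical holder with a raspberry-red bottle already hangs on the same rim, immovable. It reaches 34 mm either way along y and up to plate z = 246 mm. The middle of the other holder fits at plate y = -110 to +10 mm.
- holder: Empty sheet-metal bottle holder with blue grip, 0.2-0.4 kg, standing on its base. Origin: centre of its underside, z up, x from lip side to pocket. Base 67 x 67 mm, pocket 62 x 62 mm inside, top band ends at z = 60. Back plate 67 wide, 90 tall, flat outer face at x = -33.5. Hung, it is inside the pan against the wall, lip outside, holder x along plate x; it may lean up to 0.05 rad.
- lip (a point): The hook, holder's axes: point midway in its gap under the crown, at (-42, 0, 87) mm in the holder's frame. The crown is 3 mm thick (z = 87 to 90); the lip hangs from it, 2.5 mm thick, down to z = 71, inner face at x = -50.5. So the gap over the rim is 17 mm wide, 16 deep, 67 long. Fully home, this point is 145 mm above the plate's origin.
- grip (a point): Middle of the holder's blue grip, at (-42, 0, 114) mm in the holder's frame, same axes; the grip is 10 mm thick (x), 40 wide (y), from z = 90 to 132, upright, with free air on all sides. Close the fingers along x.
- pocket (a point): Centre of the pocket's floor, at (0, 0, 3) mm in the holder's frame, same axes: where the middle of the bottle's underside goes.
- caramel: Caramel-brown squeeze bottle, rigid, about 0.3 kg, 185 mm tall. Origin: centre of its underside, z up. Body 54 mm in diameter to z = 116, shoulder to 128, white collar 40 mm in diameter from z = 128 to 146 (grip here from above, any side; fingers may overlap the shoulder), nozzle 22 mm wide above. In a row with two other bottles, some 90 mm apart along world x, in any order.
- pistachio: squeeze bottle, same shape as the caramel one, full of green sauce with a white cap; a bystander. Origin: centre of its underside, z up
- cream: squeeze bottle, same shape as the caramel one, full of off-white sauce with a white cap; a bystander. Origin: centre of its underside, z up
Not all that is in view belongs to the job. Of the things that look like the holder, the middle-sized one is meant.

How it is judged:
By the outcome, as a careful person would: the job done as asked, in the order asked, and still so for the second after the job is handed in, with the robot touching nothing.
It also fails if it takes over 67 s, if anything falls off the work surface, if the arm or the gripper's body presses on something with over 40 N, if the wrist force passes 120 N, or if a joint passes its speed limit or range.

## Working session

There is one attempt and no reset: what is moved stays moved. The work goes in short steps, Python scripts to look and compute and a shell command to move; the robot and the scene stay as the last step left them, time stands still between calls to the robot, and variables do not carry over. Pictures are saved under pics/ and viewed, at most 10 in all, crops included, and the job is handed in when it is done.

```bash
ls; mkdir -p pics; cat > h.py <<'E'
import numpy as np, cv2
from rig import robot, vision, job
from scipy.spatial.transform import Rotation as R
def cam(name):
    o=robot.get_obs(); c=vision.camera(name)
    if name=="wrist":
        T=np.eye(4);T[:3,:3]=R.from_quat(o["tool_rot"]).as_matrix();T[:3,3]=o["position"]
        c["cam_to_world"]=T@c["hand_eye"]
    return c
def ray(c,p):
    d=np.linalg.inv(c["K"])@[p[1],p[0],1]; T=c["cam_to_world"]; return T[:3,3],T[:3,:3]@d
def atz(c,p,z):
    o,d=ray(c,p); return o+d*(z-o[2])/d[2]
def proj(c,P):
    q=np.linalg.inv(c["cam_to_world"])@np.r_[P,1]; u=c["K"]@q[:3]; return (u[1]/u[2],u[0]/u[2])
def tri(c1,p1,c2,p2):
    o1,d1=ray(c1,p1);o2,d2=ray(c2,p2); s=np.linalg.lstsq(np.c_[d1,-d2],o2-o1,rcond=None)[0]
    a=o1+d1*s[0];b=o2+d2*s[1]; return (a+b)/2,np.linalg.norm(a-b)
def save(c,n,crop=None,k=1):
    f=c["frame"]
    if crop: f=f[crop[0]:crop[1],crop[2]:crop[3]]
    cv2.imwrite("pics/"+n,cv2.resize(f[...,::-1],None,fx=k,fy=k,interpolation=cv2.INTER_CUBIC))
E
python3 - <<'E'
from h import *
o=robot.get_obs();print(o)
im=[]
for n in["top","side"]:
    c=cam(n);save(c,n+".png");print(n,c["K"].tolist(),c["cam_to_world"].round(4).tolist())
    for l in["plate","holder","grip","lip","caramel","pistachio","cream","pocket"]:
        print(l,[(np.round(d["point"]).tolist(),round(d["conf"],2)) for d in vision.look_for(n,l)])
E
```

```text
pics
{'time': 0.0, 'q': array([-1.46050115e+00,  5.28484859e-01,  1.43389754e+00, -1.47516189e-05,
        1.18138475e+00, -1.78488003e-01]), 'joint_velocities': array([ 0.0029918 ,  0.00019748, -0.00019014,  0.0013676 ,  0.00109176,
       -0.00036419]), 'joint_torque': array([-1.75181689e-03, -4.40049505e+01, -1.76592225e+01,  6.31477009e-02,
        5.82403515e-02, -1.53520259e-04]), 'position': array([ 0.17793618, -0.59833195,  0.20236171]), 'tool_rot': array([ 9.89592645e-01,  1.43893071e-01,  3.02474735e-05, -1.08684823e-03]), 'ft_force': array([ 0.19924096, -0.6128179 , -0.12782141]), 'moment': array([0.00038776, 0.03013561, 0.02887967]), 'grip_force': 0.0, 'grip_width': 0.08693067233768768}
top [[537.5789805590474, 0.0, 277.2554729864811], [0.0, 537.5789805590474, 205.5414146211189], [0.0, 0.0, 1.0]] [[0.0039, -0.991, 0.1334, 0.3152], [-1.0, -0.003, 0.0066, -0.03], [-0.0062, -0.1335, -0.991, 1.3929], [0.0, 0.0, 0.0, 1.0]]
plate [([159.0, 173.0], 0.57)]
holder [([220.0, 301.0], 0.98), ([267.0, 228.0], 0.87), ([183.0, 344.0], 0.68)]
grip [([212.0, 300.0], 0.85), ([268.0, 223.0]
[... 277 characters left out ...]
.0], 0.67)]
side [[485.0789452770299, 0.0, 278.1284285007164], [0.0, 485.0789452770299, 211.79854542768123], [0.0, 0.0, 1.0]] [[-0.7179, -0.4203, 0.555, -0.2042], [-0.6959, 0.4106, -0.5892, 0.7207], [0.0198, -0.8092, -0.5872, 0.8438], [0.0, 0.0, 0.0, 1.0]]
plate [([254.0, 162.0], 0.86)]
holder [([230.0, 301.0], 0.88), ([278.0, 287.0], 0.67), ([195.0, 307.0], 0.61)]
grip [([274.0, 289.0], 0.91), ([198.0, 306.0], 0.7), ([230.0, 296.0], 0.56)]
lip [([197.0, 307.0], 0.87), ([274.0, 285.0], 0.82), ([228.0, 300.0], 0.69)]
caramel [([159.0, 324.0], 0.84)]
pistachio [([161.0, 347.0], 0.72)]
cream [([196.0, 307.0], 0.18)]
pocket [([196.0, 305.0], 0.91), ([275.0, 287.0], 0.72), ([231.0, 295.0], 0.66)]
```

View pics/top.png

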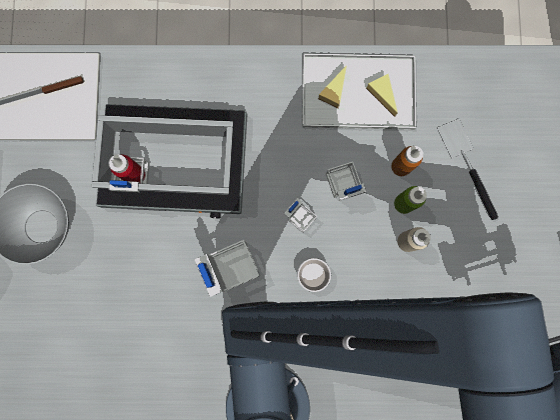

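View pics/side.png

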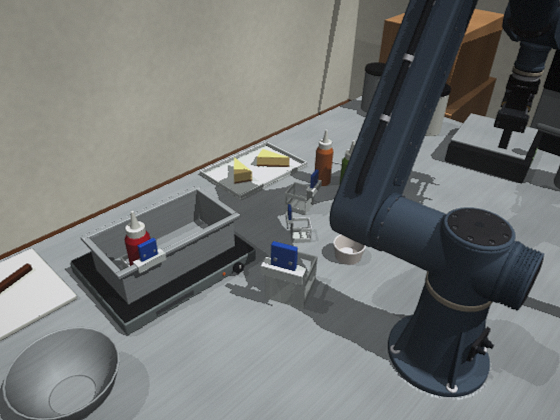

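Top view: holder candidates are large (264,230), small (215,300) and middle-sized (180,345). The bottles are caramel (160,408), pistachio (200,410) and cream (240,415). The plate and pan are around (160,173), and the red hung holder is at (183,120). I'll take the (180,345) holder, check it in a crop and compare sizes.

```bash
python3 - <<'E'
from h import *
c=cam("top");f=c["frame"]
a=cv2.resize(f[95:225,85:255],None,fx=4.4,fy=4.4,interpolation=cv2.INTER_CUBIC)[:, :520*2][:560]
save(c,"plate.png",(95,225,85,255),4.6)
save(c,"hold.png",(140,245,270,375),5.6)
for m in vision.outline_of("top","holder"):
    pts=np.argwhere(m["mask"]);print(m["point"],m["conf"],m["mask"].sum(),cv2.minAreaRect(pts.astype(np.float32)))
for n,p in dict(hold=(180,344),car=(158,408),pist=(196,411),cream=(238,415)).items(): print(n,atz(c,p,0.0).round(3),atz(c,p,0.14).round(3))
E
```

```text
[215.5, 300.8] 0.87 603 ((215.75003051757812, 300.2500305175781), (28.284271240234375, 21.92030906677246), 45.0)
[268.1, 230.5] 0.79 2125 ((267.49444580078125, 227.4372100830078), (40.43047332763672, 54.640342712402344), 21.501432418823242)
[184.0, 347.2] 0.74 998 ((181.50453186035156, 345.287353515625), (34.508113861083984, 32.086490631103516), 19.65382194519043)
[240.2, 415.8] 0.48 654 ((239.55001831054688, 413.85003662109375), (23.084625244140625, 33.5201416015625), 18.434947967529297)
hold [ 0.571 -0.196  0.   ] [ 0.545 -0.179  0.14 ]
car [ 0.631 -0.366  0.   ] [ 0.599 -0.332  0.14 ]
pist [ 0.529 -0.371  0.   ] [ 0.507 -0.336  0.14 ]
cream [ 0.419 -0.378  0.   ] [ 0.409 -0.343  0.14 ]
```

View pics/plate.png

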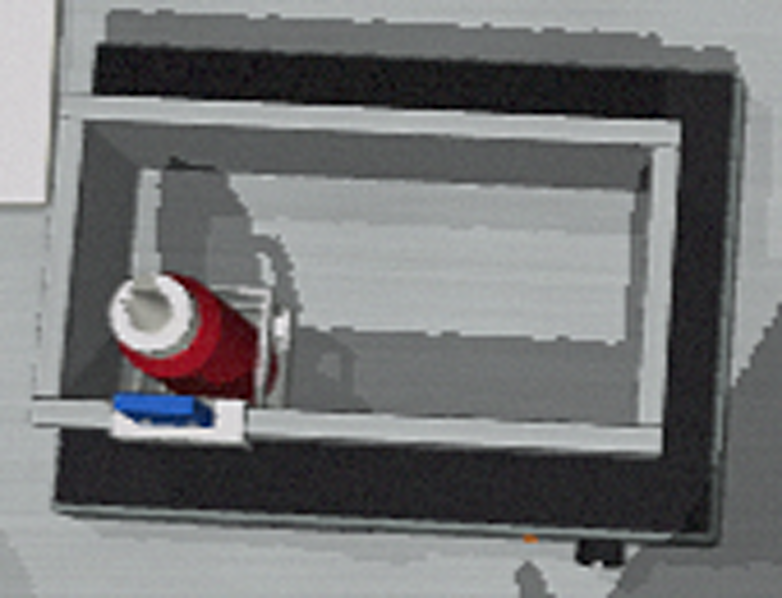

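View pics/hold.png

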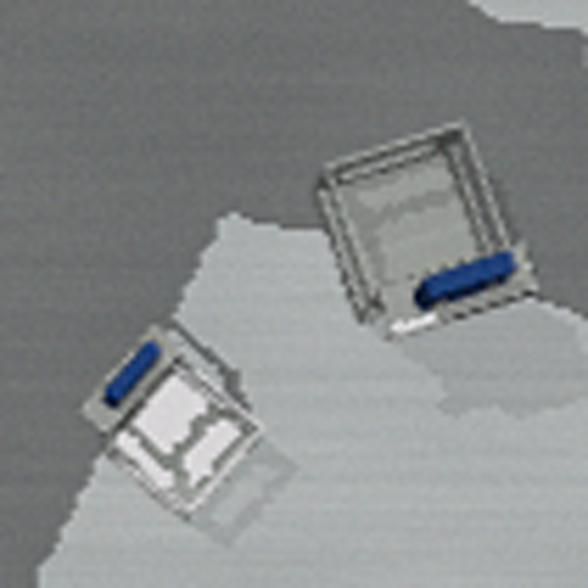

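```bash
python3 - <<'E'
from h import *
c=cam("top")
def f(p,k,o,z): p=(np.array(p)+.5)/k-.5+o; return atz(c,p,z)
P=lambda *p:f(p,4.6,(95,85),.145)
Q=lambda *p:f(p,4.6,(95,85),.045)
H=lambda *p:f(p,5.6,(140,270),.132)
ins=[P(120,84),P(143,655),P(427,640),P(400,62)]
pl=[Q(44,97),Q(72,737),Q(538,719),Q(510,55)]
for L in(ins,pl):
    L=np.array(L);print(L.round(4).tolist(),L.mean(0).round(4),[np.linalg.norm(L[i]-L[i-1]).round(4) for i in range(4)],[np.degrees(np.arctan2(*(L[i]-L[i-1])[1::-1])).round(2) for i in range(4)])
a,b=H(296,427),H(261,508);print(a,b,(a+b)/2,np.linalg.norm(a-b),np.degrees(np.arctan2(*(b-a)[1::-1])))
print(P(421,450),P(412,250),P(427,635))
E
```

```text
[[0.6872, 0.3973, 0.145], [0.6755, 0.0992, 0.145], [0.5258, 0.1045, 0.145], [0.539, 0.4016, 0.145]] [0.6069 0.2506 0.145 ] [np.float64(0.1483), np.float64(0.2983), np.float64(0.1498), np.float64(0.2974)] [np.float64(-1.67), np.float64(-92.25), np.float64(178.0), np.float64(87.45)]
[[0.7614, 0.4263, 0.045], [0.7457, 0.064, 0.045], [0.481, 0.0707, 0.045], [0.4954, 0.4371, 0.045]] [0.6209 0.2495 0.045 ] [np.float64(0.2661), np.float64(0.3626), np.float64(0.2647), np.float64(0.3666)] [np.float64(-2.33), np.float64(-92.48), np.float64(178.54), np.float64(87.75)]
[ 0.51680197 -0.18421871  0.132     ] [ 0.53193457 -0.21875505  0.132     ] [ 0.52436827 -0.20148688  0.132     ] 0.03770616007353525 -66.33867044824669
[0.52867774 0.20190298 0.145     ] [0.53306741 0.30469643 0.145     ] [0.52583112 0.10702273 0.145     ]
```

```bash
cat >> h.py <<'E'
def go(P,yaw):
    "fractions from present pose to TCP P, tool-x yaw in deg"
    o=robot.get_obs(); r=R.from_quat(o["tool_rot"]); m=r.as_matrix(); y0=np.degrees(np.arctan2(m[1,0],m[0,0]))
    s=m.T@(np.array(P)-o["position"])/.3; t=-((yaw-y0+180)%360-180)/360
    print("now",o["position"].round(4),"yaw",y0.round(2),"tilt",np.degrees(np.arccos(-m[2,2])).round(2),"rows",s.round(4),round(t,4),"t",round(o["time"],2),"F",o["ft_force"].round(2),"w",o["grip_width"].round(4),"gf",o["grip_force"])
E
python3 - <<'E'
from h import *
go([.524,-.2015,.30],113.6)
E
```

```text
Traceback (most recent call last):
  File "h.py", line 27, in go
    print("now",o["position"].round(4),"yaw",y0.round(2),"tilt",np.degrees(np.arccos(-m[2,2])).round(2),"rows",s.round(4),round(t,4),"t",round(o["time"],2),"F",o["ft_force"].round(2),"w",o["grip_width"].round(4),"gf",o["grip_force"])
                                                                                                                                                                                           ^^^^^^^^^^^^^^^^^^^^^
AttributeError: 'float' object has no attribute 'round'
```

```bash
sed -i 's/o\["grip_width"\].round(4)/round(o["grip_width"],4)/' h.py
python3 - <<'E'
from h import *
go([.524,-.2015,.30],113.6)
E
```

```text
now [ 0.178  -0.5991  0.2034] yaw 16.55 tilt 0.0 rows [ 1.4829 -0.9419 -0.3222] -0.2696 t 1.05 F [0.17 0.61 0.14] w 0.0871 gf 0.0
```

```bash
python3 -m handwheel '[[0,0,-0.32,-0.02],[0,0,-0.32,-0.04],[0,0,-0.32,-0.06],[1,-0.65,-0.32,-0.27],[1,-0.65,-0.32,-0.27],[1,-0.65,-0.32,-0.27],[1,-0.65,-0.32,-0.27],[1,-0.65,-0.32,-0.27],[1,-0.65,-0.32,-0.27],[1,-0.65,-0.32,-0.27],[1,-0.65,-0.32,-0.27],[1,-0.65,-0.32,-0.27],[1,-0.65,-0.32,-0.27],[1,-0.65,-0.32,-0.27],[1,-0.65,-0.32,-0.27]]' 100
python3 - <<'E'
from h import *
go([.524,-.2015,.28],113.6)
E
```

```text
time: 2.3
position: [0.4106, -0.326, 0.2995]
tool_rot: [0.545, 0.838, -0.0, 0.0]
ft_force: [-1.3, -0.1, -0.0]
grip_width: 0.0873
grip_force: 0.0
now [ 0.4106 -0.326   0.2995] yaw 113.91 tilt 0.02 rows [0.226  0.5139 0.065 ] 0.0009 t 2.3 F [-1.29 -0.11 -0.02] w 0.0873 gf 0.0
```

```bash
python3 -m handwheel '[[0.226,0.514,0,0],[0.226,0.514,0,0],[0.226,0.514,0,0],[0.226,0.514,0,0],[0.226,0.514,0,0],[0.226,0.514,0,0],[0.226,0.514,0,0]]'
python3 - <<'E'
from h import *
c=cam("wrist");save(c,"w1.png")
m=vision.outline_of("wrist","grip")
for d in m: print(d["point"],d["conf"],cv2.minAreaRect(np.argwhere(d["mask"]).astype(np.float32)))
go([.524,-.2015,.106],113.6)
print(proj(c,[.524,-.2015,.132]))
E
```

```text
time: 2.88
position: [0.5235, -0.2029, 0.2992]
tool_rot: [0.547, 0.837, -0.0, -0.0]
ft_force: [0.4, -0.4, -0.1]
grip_width: 0.0871
grip_force: 0.0
[56.6, 282.5] 0.86 ((53.411338806152344, 280.19097900390625), (55.392330169677734, 64.20327758789062), 24.904767990112305)
[174.8, 301.0] 0.65 ((176.0, 305.0), (76.0, 64.0), 90.0)
[320.7, 292.8] 0.46 ((307.0, 293.0), (42.0, 94.0), 90.0)
now [ 0.523  -0.2038  0.2993] yaw 113.6 tilt 0.04 rows [0.0056 0.0065 0.6442] -0.0 t 2.98 F [-0.4  -0.55 -0.54] w 0.0871 gf 0.0
(np.float64(183.17074223613372), np.float64(275.8650700111468))
```

View pics/w1.png

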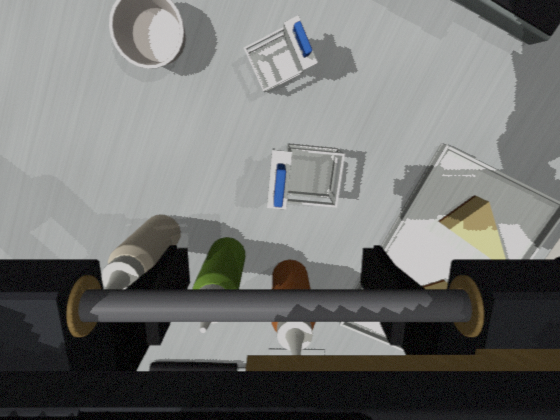

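Wrist view: the middle holder's blue grip is at (185,279), almost vertical in the image, close to the predicted (183,276). The small holder is at (50,285). I'll measure the blue region exactly.

```bash
python3 - <<'E'
from h import *
c=cam("wrist");f=c["frame"].astype(int)
m=(f[...,2]>f[...,0]+60)&(f[...,2]>f[...,1]+40)
m[:140]=0;m[230:]=0;m[:,:255]=0;m[:,310:]=0
p=np.argwhere(m);rc=cv2.minAreaRect(p.astype(np.float32));b=cv2.boxPoints(rc);print(len(p),rc)
# top face: brightness split
w=[atz(c,q,.132) for q in b];print(np.round(w,4));
for i in range(4):
    v=w[i]-w[i-1];print(np.linalg.norm(v[:2]).round(4),np.degrees(np.arctan2(v[1],v[0])).round(1))
for r in range(164,208,6): print(r,np.where(m[r])[0][[0,-1]] if m[r].any() else 0,f[r,272:292:2,2])
print(c["cam_to_world"][:3,3])
E
```

```text
333 ((187.03836059570312, 279.8644104003906), (9.0552339553833, 37.6865234375), 83.9909896850586)
[[ 0.5186 -0.1874  0.132 ]
 [ 0.5306 -0.2248  0.132 ]
 [ 0.5395 -0.222   0.132 ]
 [ 0.5272 -0.1847  0.132 ]]
0.0091 -162.4
0.0393 -72.2
0.0094 17.4
0.0393 108.2
164 0 [190 200 195  93  66  60  69 139 154 159]
170 [278 286] [199 198 154 160 167 162 154 120 149 153]
176 [277 285] [199 198 142 174 176 172 171 122 156 153]
182 [276 284] [200 198 155 175 176 173 156 143 152 146]
188 [276 284] [198 179 159 175 176 168 142 148 148 154]
194 [275 283] [198 150 173 177 173 168 120 154 164 160]
200 [275 282] [200 159 174 173 171 159 183 197 115 104]
206 [280 281] [198 201 176 167 167 167 200 195 174 177]
[ 0.49240064 -0.13315959  0.4812255 ]
```

```bash
python3 -m handwheel '[[-0.007,0.015,0.1,0.0164],[-0.007,0.015,0.2,0.0164],[-0.007,0.015,0.3,0.0164],[-0.007,0.015,0.4,0.0164],[-0.007,0.015,0.5,0.0164],[-0.007,0.015,0.58,0.0164],[-0.007,0.015,0.62,0.0164],[-0.007,0.015,0.644,0.0164],[-0.007,0.015,0.644,0.0164],[-0.007,0.015,0.644,0.0164]]' && python3 -m handwheel '[[0,0,0,0],[0,0,0,0],[0,0,0,0],[0,0,0,0],[0,0,0,0],[0,0,0,0],[0,0,0,0],[0,0,0,0]]' 0 30
python3 - <<'E'
from h import *
go([.528,-.204,.3],107.7)
E
```

```text
time: 3.87
position: [0.5289, -0.2038, 0.1066]
tool_rot: [0.59, 0.808, -0.0, 0.0]
ft_force: [-0.7, -0.9, -0.2]
grip_width: 0.087
grip_force: 0.0
time: 4.53
position: [0.5289, -0.2026, 0.1062]
tool_rot: [0.589, 0.808, 0.0, 0.0]
ft_force: [-1.2, 0.7, 0.2]
grip_width: 0.0417
grip_force: 0.0
now [ 0.5289 -0.2026  0.1062] yaw 107.85 tilt 0.0 rows [-0.0035 -0.0042 -0.646 ] 0.0004 t 4.53 F [-1.21  0.68  0.24] w 0.0417 gf 0.0
```

Still closing.

```bash
python3 -m handwheel '[[0,0,0,0],[0,0,0,0],[0,0,0,0],[0,0,0,0],[0,0,0,0],[0,0,0,0],[0,0,0,0],[0,0,0,0],[0,0,0,0]]' && python3 -m handwheel '[[0,0,-0.03,0],[0,0,-0.1,0],[0,0,-0.2,0],[0,0,-0.3,0],[0,0,-0.4,0],[0,0,-0.5,0],[0,0,-0.6,0],[0,0,-0.66,0],[0,0,-0.66,0]]'
python3 - <<'E'
from h import *
go([.523,.204,.32],87.7)
E
```

```text
time: 5.28
position: [0.5288, -0.2026, 0.1061]
tool_rot: [0.589, 0.808, 0.0, -0.0]
ft_force: [0.3, 1.1, -0.3]
grip_width: 0.0096
grip_force: 30.0
time: 6.03
position: [0.5311, -0.2041, 0.3095]
tool_rot: [0.589, 0.808, 0.0, 0.005]
ft_force: [0.1, -1.3, -1.6]
grip_width: 0.0095
grip_force: 30.0
now [ 0.5311 -0.2041  0.3095] yaw 107.84 tilt 0.6 rows [ 1.3027  0.3914 -0.0431] 0.056 t 6.03 F [ 0.13 -1.34 -1.64] w 0.0095 gf 29.997003972530365
```

```bash
python3 -m handwheel '[[0.08,0.02,-0.04,0],[0.2,0.06,-0.04,0.01],[0.33,0.1,-0.04,0.02],[0.46,0.14,-0.04,0.03],[0.59,0.18,-0.04,0.04],[0.72,0.22,-0.04,0.05],[0.85,0.26,-0.04,0.056],[0.95,0.29,-0.04,0.056],[0.95,0.29,-0.04,0.056],[0.95,0.29,-0.04,0.056]]'
python3 - <<'E'
from h import *
go([.523,.204,.31],87.7)
E
```

```text
time: 6.87
position: [0.5229, 0.0969, 0.3146]
tool_rot: [0.72, 0.694, -0.001, -0.001]
ft_force: [-0.3, -0.6, -2.2]
grip_width: 0.0097
grip_force: 30.0
now [0.5229 0.0969 0.3146] yaw 87.91 tilt 0.19 rows [ 0.3568 -0.0127  0.0151] 0.0006 t 6.87 F [-0.33 -0.64 -2.21] w 0.0097 gf 30.009065866470337
```

```bash
python3 -m handwheel '[[0.1,0,0,0],[0.2,0,0,0],[0.3,0,0.05,0],[0.35,0,0.1,0],[0.355,0,0.17,0],[0.355,0,0.24,0],[0.355,0,0.24,0],[0.355,0,0.24,0],[0.355,0,0.24,0]]'
python3 - <<'E'
from h import *
go([.523,.204,.24],87.7)
c=cam("wrist");save(c,"w2.png");t=cam("top");save(t,"t2.png",(95,225,85,255),4.6)
cen=np.array([.607,.2505]);th=np.radians(-2.3);Rm=np.array([[np.cos(th),-np.sin(th)],[np.sin(th),np.cos(th)]])
for y in(-.1485,-.1,0.,.04):
  for x in(-.074,-.088): print(y,x,np.round(proj(c,np.r_[cen+Rm@[x,y],.145]),1),np.round(proj(t,np.r_[cen+Rm@[x,y],.145]),1))
E
```

```text
time: 7.62
position: [0.5294, 0.2006, 0.2447]
tool_rot: [0.722, 0.692, 0.0, 0.0]
ft_force: [-0.5, -0.1, -2.2]
grip_width: 0.0095
grip_force: 30.0
now [0.5294 0.2006 0.2447] yaw 87.59 tilt 0.02 rows [ 0.0103 -0.0216  0.0156] -0.0003 t 7.62 F [-0.45 -0.06 -2.18] w 0.0095 gf 30.00077873468399
-0.1485 -0.074 [303.3 276.3] [186.9 223.5]
-0.1485 -0.088 [303.3 260.8] [192.8 223.1]
-0.1 -0.074 [254.  276.3] [186.  202.9]
-0.1 -0.088 [254.  260.2] [191.9 202.6]
0.0 -0.074 [137.  276.3] [184.2 160.6]
0.0 -0.088 [137.1 258.5] [190.1 160.2]
0.04 -0.074 [ 83.3 276.3] [183.5 143.7]
0.04 -0.088 [ 83.3 257.8] [189.4 143.3]
```

View pics/w2.png

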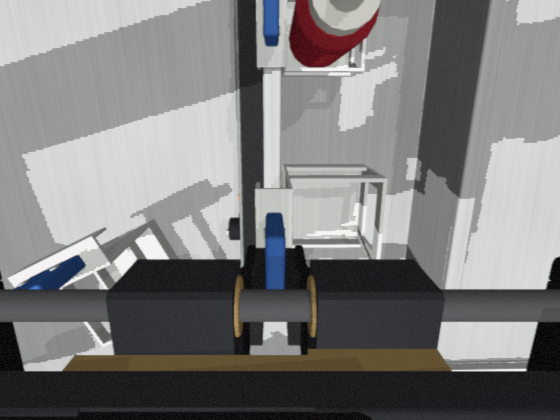

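```bash
python3 - <<'E'
from h import *
go([.523,.204,.24],87.7)
c=cam("wrist");f=c["frame"].mean(2)
for r in(80,100,120,140,160,180,192,205): print(r,f[r,248:300:1].astype(int).tolist())
print(c["cam_to_world"][:3].round(4).tolist())
E
```

```text
now [0.5297 0.2011 0.2455] yaw 87.61 tilt 0.13 rows [ 0.0088 -0.0228  0.0184] -0.0002 t 7.72 F [-0.29 -0.87 -2.21] w 0.0092 gf 30.006428360939026
80 [36, 37, 37, 38, 37, 32, 36, 27, 39, 39, 38, 40, 35, 43, 111, 194, 215, 221, 223, 221, 220, 216, 216, 211, 214, 215, 215, 218, 219, 218, 214, 191, 149, 139, 142, 141, 138, 137, 139, 139, 136, 137, 138, 138, 137, 137, 137, 138, 137, 140, 137, 138]
100 [50, 51, 54, 53, 54, 53, 53, 53, 53, 57, 53, 52, 54, 56, 110, 193, 215, 219, 222, 221, 219, 217, 213, 212, 211, 214, 217, 217, 217, 219, 209, 184, 142, 133, 139, 136, 136, 138, 138, 138, 135, 138, 139, 139, 139, 138, 136, 137, 138, 138, 135, 136]
120 [55, 53, 53, 53, 53, 54, 56, 53, 55, 55, 54, 55, 49, 53, 96, 190, 214, 218, 222, 220, 219, 217, 214, 211, 214, 215, 218, 217, 219, 217, 207, 181, 136, 134, 137, 135, 136, 137, 135, 135, 136, 138, 137, 134, 136, 135, 134, 135, 138, 140, 147, 152]
140 [53, 52, 54, 52, 57, 53, 56, 53, 54, 52, 53, 55, 55, 59, 98, 187, 212, 219, 221, 221, 219, 219, 215, 213, 214, 215, 217, 218, 219, 219, 205, 176, 149, 148, 152, 152, 149, 151, 153, 154, 151, 153, 151
[... 468 characters left out ...]
57, 121, 97, 106, 113, 128, 179, 196, 199, 199, 198, 199, 198, 199, 199, 199]
192 [54, 53, 56, 55, 52, 52, 79, 166, 189, 191, 193, 191, 191, 190, 193, 195, 193, 193, 194, 194, 196, 197, 196, 194, 193, 193, 192, 193, 192, 191, 191, 193, 194, 195, 200, 199, 195, 194, 195, 195, 197, 198, 207, 209, 189, 180, 180, 177, 177, 177, 177, 178]
205 [52, 50, 51, 56, 54, 50, 86, 178, 192, 191, 193, 193, 192, 191, 194, 194, 196, 195, 193, 193, 195, 196, 195, 195, 194, 193, 195, 193, 194, 193, 193, 193, 193, 196, 199, 199, 196, 196, 195, 196, 197, 201, 208, 208, 194, 194, 198, 197, 194, 196, 199, 197]
[[0.9992, -0.0398, -0.0097, 0.5329], [-0.0409, -0.9586, -0.2818, 0.278], [0.0019, 0.282, -0.9594, 0.4275]]
```

```bash
python3 - <<'E'
from h import *
c=cam("wrist");T=np.linalg.inv(np.eye(4));
o=robot.get_obs();m=R.from_quat(o["tool_rot"]).as_matrix()
def ty(p,z): w=atz(c,p,z); return w.round(4),((w-o["position"])@m*1000).round(2)
for r in(100,140,175):
  print(r,ty((r,262.2-.002*(r-100)),.145),ty((r,279.2-.008*(r-100)),.145))
for col in(254.6,291.7): print(ty((200,col),.2455-.0161))
E
```

```text
100 (array([0.5238, 0.2824, 0.145 ]), array([ 80.74,  -9.18, 100.47])) (array([0.5368, 0.2819, 0.145 ]), array([ 80.75,   3.89, 100.5 ]))
140 (array([0.5222, 0.2522, 0.145 ]), array([ 50.43,  -9.54, 100.45])) (array([0.5354, 0.2516, 0.145 ]), array([ 50.43,   3.75, 100.48]))
175 (array([0.5207, 0.2241, 0.145 ]), array([ 22.29,  -9.87, 100.44])) (array([0.5342, 0.2235, 0.145 ]), array([ 22.29,   3.63, 100.47]))
(array([0.5192, 0.2256, 0.2294]), array([ 23.82, -11.25,  16.04]))
(array([0.5408, 0.2247, 0.2294]), array([23.82, 10.41, 16.09]))
```

Wrist view: rim between columns 262 and 279, held crown 254.6–291.7 at row 200. The rim centre is about 2.9 mm towards tool −y from the gap's centre, so I shift and lower to just above contact.

```bash
python3 -m handwheel '[[0,-0.0097,0.03,0.001],[0,-0.0097,0.08,0.001],[0,-0.0097,0.13,0.001],[0,-0.0097,0.17,0.001],[0,-0.0097,0.19,0.001],[0,-0.0097,0.195,0.001],[0,-0.0097,0.195,0.001],[0,-0.0097,0.195,0.001]]'
python3 - <<'E'
from h import *
c=cam("wrist");f=c["frame"].mean(2)
o=robot.get_obs();m=R.from_quat(o["tool_rot"]).as_matrix();zc=o["position"][2]-.0161
go([.527,.204,.1641],87.7)
g=cv2.GaussianBlur(f,(1,5),0)
def ed(r,lo,hi): d=np.abs(np.diff(g[r,lo:hi])); i=d.argmax(); return lo+i+.5
def ty(p,z): w=atz(c,p,z); return ((w-o["position"])@m*1000).round(2)[:2]
for r in(60,80,100,120): L,Rr=ed(r,235,268),ed(r,268,300);print(r,L,Rr,ty((r,L),.145),ty((r,Rr),.145))
for r in(192,205):
  L,Rr=ed(r,235,268),ed(r,280,305);print(r,L,Rr,ty((r,L),zc),ty((r,Rr),zc))
save(c,"w3.png",(40,260,200,360),3)
E
```

```text
time: 8.48
position: [0.5261, 0.2018, 0.1861]
tool_rot: [0.723, 0.69, 0.0, 0.0]
ft_force: [0.4, 0.6, -2.6]
grip_width: 0.0098
grip_force: 30.0
now [0.5261 0.2019 0.1863] yaw 87.32 tilt 0.06 rows [0.0072 0.0025 0.0739] -0.001 t 8.53 F [ 1.09  0.46 -2.48] w 0.0093 gf 29.985327422618866
60 264.5 292.5 [102.52  -5.81] [102.53  10.68]
80 264.5 286.5 [91.44 -5.89] [91.45  7.26]
100 264.5 286.5 [80.01 -5.98] [80.02  7.37]
120 264.5 286.5 [68.24 -6.07] [68.24  7.49]
192 255.5 292.5 [ 28.75 -10.86] [28.76 10.58]
205 255.5 292.5 [ 20.92 -10.97] [20.93 10.7 ]
```

View pics/w3.png

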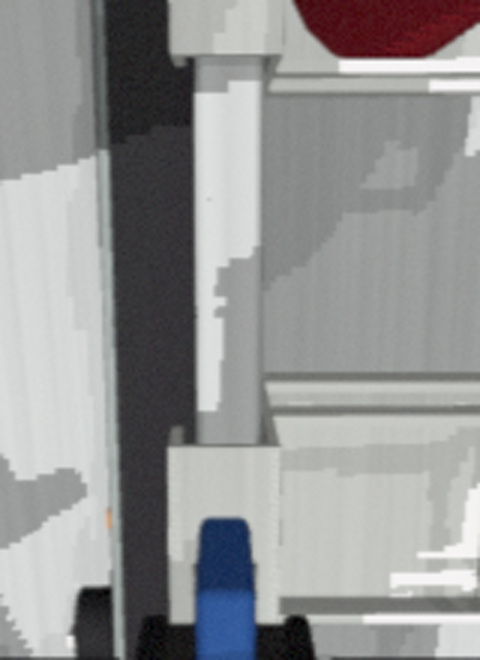

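```bash
python3 -m handwheel '[[0,0.0027,0.005,0],[0,0.0027,0.01,0],[0,0.0027,0.015,0],[0,0.0027,0.02,0],[0,0.0027,0.025,0],[0,0.0027,0.03,0],[0,0.0027,0.03,0]]'
```

```text
time: 9.12
position: [0.5264, 0.2017, 0.1763]
tool_rot: [0.723, 0.69, -0.0, -0.0]
ft_force: [0.0, 0.3, -1.8]
grip_width: 0.0095
grip_force: 30.0
```

```bash
python3 -m handwheel '[[0,0,0.005,0],[0,0,0.01,0],[0,0,0.015,0],[0,0,0.02,0],[0,0,0.025,0],[0,0,0.03,0],[0,0,0.03,0]]' && python3 -m handwheel '[[0,0,0.002,0],[0,0,0.004,0],[0,0,0.006,0],[0,0,0.006,0]]'
```

```text
time: 9.7
position: [0.5264, 0.2017, 0.1673]
tool_rot: [0.723, 0.69, -0.0, -0.0]
ft_force: [0.0, -0.5, -3.0]
grip_width: 0.0091
grip_force: 30.0
time: 10.03
position: [0.5265, 0.2017, 0.1658]
tool_rot: [0.723, 0.69, -0.0, -0.0]
ft_force: [-0.4, -0.4, -2.0]
grip_width: 0.0093
grip_force: 30.0
```

```bash
python3 -m handwheel '[[0,0,0.0015,0],[0,0,0.003,0],[0,0,0.003,0]]' && python3 -m handwheel '[[0,0,0.001,0],[0,0,0.002,0],[0,0,0.002,0]]'
```

```text
time: 10.28
position: [0.5266, 0.2018, 0.1649]
tool_rot: [0.723, 0.69, -0.0, -0.0]
ft_force: [0.2, -0.8, -2.5]
grip_width: 0.0091
grip_force: 30.0
time: 10.53
position: [0.5266, 0.2018, 0.1643]
tool_rot: [0.723, 0.69, -0.0, -0.0]
ft_force: [1.2, -0.8, -1.8]
grip_width: 0.0097
grip_force: 30.0
```

```bash
python3 -m handwheel '[[0,0,0.001,0],[0,0,0.002,0],[0,0,0.002,0]]'
```

```text
time: 10.78
position: [0.5266, 0.2018, 0.1641]
tool_rot: [0.723, 0.69, 0.0, 0.0]
ft_force: [-0.6, -0.2, 2.0]
grip_width: 0.0094
grip_force: 30.0
```

```bash
python3 -m handwheel '[[0,0,0,0],[0,0,0,0],[0,0,0,0],[0,0,0,0],[0,0,0,0],[0,0,0,0],[0,0,0,0]]' 40 && python3 -m handwheel '[[0,0,-0.02,0],[0,0,-0.06,0],[0,0,-0.12,0],[0,0,-0.2,0],[0,0,-0.3,0],[0,0,-0.42,0],[0,0,-0.5,0],[0,0,-0.5,0],[0,0,-0.5,0]]' 100
python3 - <<'E'
from h import *
c=cam("wrist");f=c["frame"]
o=robot.get_obs()
save(c,"w4.png",(40,300,180,400),3)
go([.60,-.34,.34],0)
b=f.astype(int);m=(b[...,2]>b[...,0]+60)&(b[...,2]>b[...,1]+40)
n,l,s,ce=cv2.connectedComponentsWithStats(m.astype(np.uint8))
for i in range(1,n):
  if s[i,4]>60: print(s[i],ce[i].round(1),atz(c,ce[i][::-1],.190).round(4))
E
```

```text
time: 11.37
position: [0.5265, 0.2018, 0.1637]
tool_rot: [0.723, 0.69, -0.0, -0.0]
ft_force: [0.3, -0.9, -0.2]
grip_width: 0.0342
grip_force: 0.0
time: 12.12
position: [0.5275, 0.2019, 0.316]
tool_rot: [0.723, 0.69, 0.002, 0.001]
ft_force: [-0.4, -0.4, -0.8]
grip_width: 0.084
grip_force: 0.0
now [0.5263 0.2018 0.3142] yaw 87.33 tilt 0.04 rows [-1.7924  0.3296 -0.0861] 0.2426 t 12.17 F [-0.02  0.22 -1.37] w 0.0852 gf 0.0
[268   0  11  57 583] [272.8  26.9] [0.5331 0.3386 0.19  ]
[268 174  11  44 421] [273.3 195.5] [0.5269 0.2008 0.19  ]
[ 68 248  27  12 172] [ 82.9 255.3] [0.3438 0.1509 0.19  ]
```

View pics/w4.png

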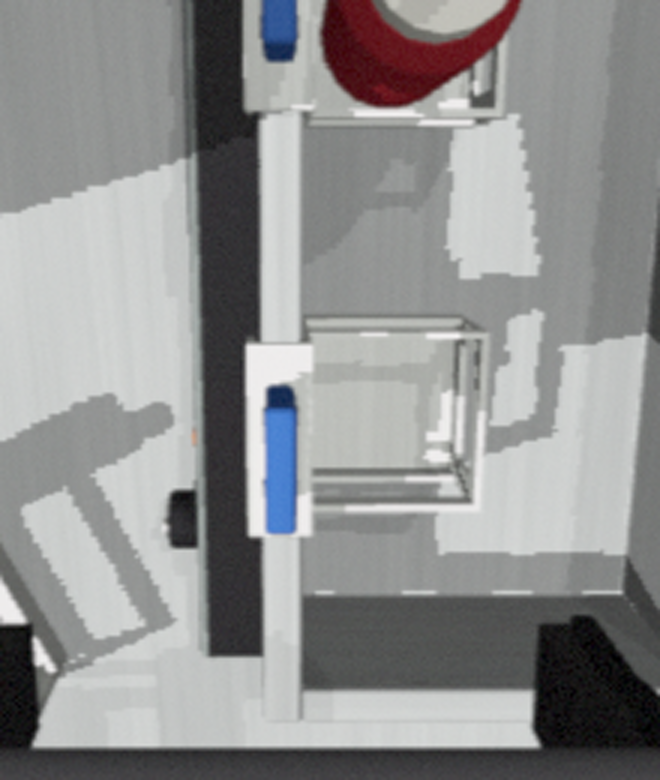

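The holder hangs square on the rim, with the grip at crop (455,280) and the band's right corners at (328,488) and (512,480). Next I locate the caramel bottle.

```bash
python3 - <<'E'
from h import *
c=cam("wrist")
for p in((328,488),(512,480),(318,310),(505,310)):
    q=(np.array(p)+.5)/3-.5+(40,180);print(atz(c,q,.118).round(4))
T=np.eye(4);T[:3,:3]=R.from_euler("z",113.6,degrees=True).as_matrix()@np.diag([1,-1,-1.]);T[:3,3]=[.523,-.2038,.2993]
w=dict(K=c["K"],cam_to_world=T@c["hand_eye"])
t=cam("top")
for d in vision.outline_of("top","caramel"):
    p=np.argwhere(d["mask"]);print(d["conf"],d["point"],len(p),p.min(0),p.max(0),atz(t,d["point"],.09).round(3))
print("w1",atz(w,(345,295),.17).round(3),atz(w,(262,291),.05).round(3))
f=t["frame"][140:178,392:428];hsv=cv2.cvtColor(f,cv2.COLOR_RGB2HSV).astype(int)
m=(hsv[...,0]<18)&(hsv[...,1]>140);p=np.argwhere(m)+(140,392);print("body",p.mean(0),p.min(0),p.max(0))
print(atz(t,p.mean(0),.06).round(4))
save(t,"t4.png",(140,260,380,440),5)
E
```

```text
[0.6003 0.2305 0.118 ]
[0.5979 0.1621 0.118 ]
[0.5371 0.2369 0.118 ]
[0.5344 0.1678 0.118 ]
0.9 [159.1, 407.4] 700 [146 391] [175 422] [ 0.607 -0.342  0.09 ]
0.71 [175.5, 184.8] 978 [160 172] [194 203] [0.565 0.207 0.09 ]
w1 [ 0.608 -0.344  0.17 ] [ 0.593 -0.309  0.05 ]
body [164.25698324 402.97486034] [147 392] [175 420]
[ 0.6008 -0.3381  0.06  ]
```

View pics/t4.png

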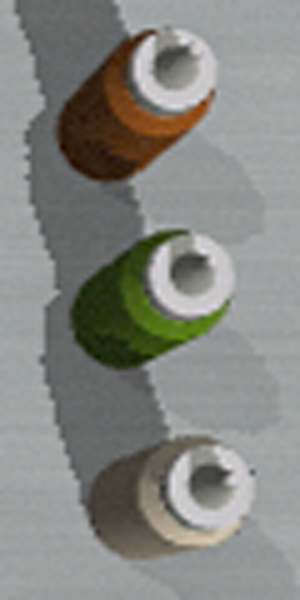

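```bash
python3 - <<'E'
from h import *
t=cam("top")
for p in((70,173),(274,191),(486,209)): print(atz(t,(np.array(p)+.5)/5-.5+(140,380),.146).round(4))
go([.600,-.335,.32],-2.5)
E
```

```text
[ 0.6081 -0.3454  0.146 ]
[ 0.5104 -0.3509  0.146 ]
[ 0.411  -0.3562  0.146 ]
now [0.5256 0.2016 0.3121] yaw 87.32 tilt 0.2 rows [-1.775   0.3313 -0.0261] 0.2495 t 12.37 F [-0.52 -0.01 -0.3 ] w 0.0869 gf 0.0
```

```bash
python3 -m handwheel '[[-0.13,0.02,-0.03,0.02],[-0.26,0.04,-0.03,0.04],[-0.4,0.07,-0.03,0.06],[-0.53,0.1,-0.03,0.08],[-0.66,0.12,-0.03,0.1],[-0.8,0.14,-0.03,0.12],[-0.93,0.16,-0.03,0.14],[-1,0.17,-0.03,0.16],[-1,0.2,-0.03,0.18],[-1,0.25,-0.03,0.2],[-1,0.3,-0.03,0.22],[-1,0.36,-0.03,0.2495],[-1,0.36,-0.03,0.2495],[-1,0.36,-0.03,0.2495]]'
python3 - <<'E'
from h import *
go([.608,-.345,.32],-2.5)
E
```

```text
time: 13.53
position: [0.6206, -0.103, 0.3209]
tool_rot: [1.0, -0.022, -0.001, -0.0]
ft_force: [-0.1, 0.6, 0.4]
grip_width: 0.087
grip_force: 0.0
now [ 0.6206 -0.103   0.3209] yaw -2.56 tilt 0.18 rows [-0.0059  0.8077  0.0022] -0.0002 t 13.53 F [-0.11  0.58  0.36] w 0.087 gf 0.0
```

```bash
python3 -m handwheel '[[-0.006,0.13,0,0],[-0.006,0.26,0,0],[-0.006,0.4,0,0],[-0.006,0.53,0,0],[-0.006,0.66,0,0],[-0.006,0.75,0,0],[-0.006,0.808,0,0],[-0.006,0.808,0,0],[-0.006,0.808,0,0]]'
python3 - <<'E'
from h import *
c=cam("wrist");save(c,"w5.png")
go([.608,-.345,.129],-2.5)
for z in(.146,.185,.128): print(np.round(proj(c,[.608,-.345,z]),1))
E
```

```text
time: 14.28
position: [0.6075, -0.3448, 0.3217]
tool_rot: [1.0, -0.022, -0.001, -0.001]
ft_force: [0.1, 1.3, 0.1]
grip_width: 0.0872
grip_force: 0.0
now [ 0.6078 -0.3436  0.3221] yaw -2.43 tilt 0.14 rows [0.0015 0.0061 0.6438] 0.0002 t 14.33 F [ 0.56 -0.8  -0.15] w 0.0871 gf 0.0
[182.3 274.9]
[191.2 274.8]
[178.8 274.9]
```

View pics/w5.png

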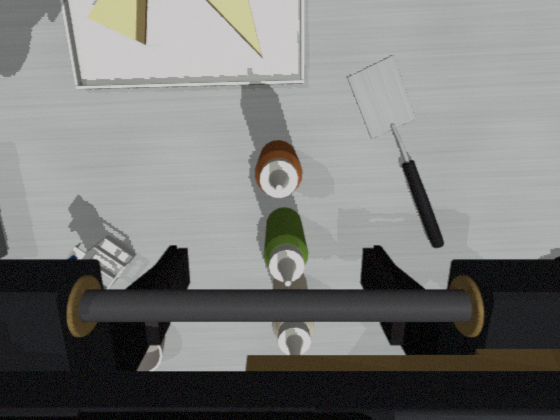

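The caramel collar shows at (179,278) against the predicted (182,275), so I correct by about 2 mm and descend.

```bash
python3 -c "
from h import *
c=cam('wrist');print(atz(c,(179,278),.146))"
python3 -m handwheel '[[0.007,0.009,0.13,0],[0.007,0.009,0.26,0],[0.007,0.009,0.38,0],[0.007,0.009,0.48,0],[0.007,0.009,0.56,0],[0.007,0.009,0.61,0],[0.007,0.009,0.64,0],[0.007,0.009,0.64,0],[0.007,0.009,0.64,0]]' && python3 -m handwheel '[[0,0,0,0],[0,0,0,0],[0,0,0,0],[0,0,0,0],[0,0,0,0],[0,0,0,0],[0,0,0,0],[0,0,0,0],[0,0,0,0],[0,0,0,0],[0,0,0,0]]' 0 40
```

```text
[ 0.61171195 -0.34721866  0.146     ]
time: 15.13
position: [0.6108, -0.3468, 0.1314]
tool_rot: [1.0, -0.021, 0.0, 0.0]
ft_force: [0.0, -1.1, -0.1]
grip_width: 0.0871
grip_force: 0.0
time: 16.05
position: [0.61, -0.3478, 0.1307]
tool_rot: [1.0, -0.022, -0.0, -0.0]
ft_force: [0.3, -0.5, -0.1]
grip_width: 0.0218
grip_force: 0.0
```

```bash
python3 - <<'E'
from h import *
print(robot.get_obs())
for n in("top","wrist","side"):
    c=cam(n)
    hsv=cv2.cvtColor(c["frame"],cv2.COLOR_RGB2HSV).astype(int)
    for l in("caramel","pistachio"):
        for d in vision.outline_of(n,l):
            p=np.argwhere(d["mask"]);print(n,l,d["conf"],d["point"],len(p),p.min(0),p.max(0))
    m=(hsv[...,0]<18)&(hsv[...,0]>4)&(hsv[...,1]>170)
    N,l,s,ce=cv2.connectedComponentsWithStats(m.astype(np.uint8))
    print([(s[i].tolist(),ce[i].round(1).tolist()) for i in range(1,N) if s[i,4]>40])
E
```

```text
{'time': 16.05, 'q': array([-6.76955057e-01,  7.09700347e-01,  1.28426149e+00,  1.37683556e-05,
        1.14779023e+00,  9.37464955e-01]), 'joint_velocities': array([ 0.00157639, -0.00217504, -0.00112397, -0.00187475,  0.00210793,
       -0.00115368]), 'joint_torque': array([-6.40899263e-03, -5.13553512e+01, -1.73002446e+01,  6.79205172e-02,
       -3.84725723e-02,  6.02731143e-05]), 'position': array([ 0.61001965, -0.34782755,  0.13068283]), 'tool_rot': array([ 9.99762066e-01, -2.18129389e-02, -5.93772840e-05, -5.35387700e-05]), 'ft_force': array([ 0.27200192, -0.49265112, -0.08562361]), 'moment': array([ 0.06273524, -0.01140039, -0.02158932]), 'grip_force': 0.0, 'grip_width': 0.02180195572023106}
[]
wrist caramel 0.61 [220.2, 274.1] 6957 [164 231] [287 319]
wrist pistachio 0.83 [339.1, 273.8] 1575 [320 251] [356 309]
[([233, 165, 85, 84, 2460], [273.5, 198.9])]
[]
```

```bash
python3 - <<'E'
from h import *
c=cam("wrist")
for p,z in(((164,274),.116),((200,233),.116),((200,317),.116)): print(atz(c,p,z).round(4))
for z in(.116,.146): print(z,np.round(proj(c,[.61,-.3478,z]),1),np.round(proj(c,[.637,-.3478,z]),1),np.round(proj(c,[.63,-.3478,z]),1))
f=c["frame"]
print([(r,f[r,274].tolist()) for r in range(150,300,8)])
for r in(230,245,260,275): print(r,f[r,200:350:6].mean(1).astype(int).tolist())
hsv=cv2.cvtColor(f,cv2.COLOR_RGB2HSV).astype(int)
m=(hsv[...,0]<18)&(hsv[...,0]>4)&(hsv[...,1]>170)
for r in range(165,250,10): print(r,np.where(m[r])[0][[0,-1]])
E
```

```text
[ 0.656  -0.3498  0.116 ]
[ 0.6361 -0.3252  0.116 ]
[ 0.634  -0.3738  0.116 ]
0.116 [240.4 274. ] [196.8 271.9] [208.4 272.5]
0.146 [261.9 273.8] [212.  271.4] [225.4 272.1]
[(150, [131, 133, 131]), (158, [139, 139, 139]), (166, [79, 47, 25]), (174, [77, 45, 20]), (182, [80, 48, 25]), (190, [80, 45, 26]), (198, [116, 69, 34]), (206, [120, 71, 38]), (214, [118, 111, 103]), (222, [108, 108, 104]), (230, [179, 179, 170]), (238, [161, 160, 153]), (246, [117, 117, 110]), (254, [115, 114, 109]), (262, [116, 113, 110]), (270, [113, 114, 108]), (278, [115, 113, 109]), (286, [113, 115, 109]), (294, [62, 61, 61])]
230 [197, 196, 197, 197, 196, 190, 64, 73, 99, 169, 166, 163, 174, 176, 177, 178, 165, 111, 101, 94, 173, 186, 186, 186, 185]
245 [200, 199, 200, 198, 198, 193, 71, 81, 118, 161, 156, 104, 115, 122, 127, 159, 161, 89, 176, 107, 188, 189, 190, 188, 188]
260 [38, 30, 28, 33, 37, 197, 189, 13, 21, 20, 95, 100, 110, 121, 126, 122, 23, 14, 13, 181, 185, 35, 35, 37, 33]
275 [20, 22, 26, 23, 38, 18, 16, 21, 21, 23, 139, 95, 106, 117, 124, 173, 15, 13, 4, 17, 1, 29, 26, 25, 22]
165 [273 279]
175 [254 297]
185 [249 302]
195 [245 304]
205 [243 309]
215 [238 312]
225 [234 316]
235 [233 317]
245 [234 236]
```

```bash
python3 - <<'E'
from h import *
c=cam("wrist");f=c["frame"]
print(c["K"][0,0],c["cam_to_world"].round(3).tolist())
print([(r,int(f[r,274].mean()),int(f[r,266].mean()),int(f[r,284].mean())) for r in range(188,244,2)])
for x in(.600,.61,.62,.63,.64):
    row=[round(proj(c,[x+d,-.3478,z])[0]) for d,z in((.027,0),(.027,.116),(.02,.128),(.02,.146),(.011,.146))]
    w=[round(proj(c,[x,-.3478-d,z])[1]-proj(c,[x,-.3478+d,z])[1]) for d,z in((.027,.0),(.027,.116),(.02,.146),(.011,.146),(.011,.18))]
    print(x,row,w)
E
```

```text
351.2044412172736 [[-0.043, -0.958, -0.283, 0.688], [-0.999, 0.041, 0.013, -0.352], [-0.0, 0.283, -0.959, 0.312], [0.0, 0.0, 0.0, 1.0]]
[(188, 50, 52, 54), (190, 52, 48, 50), (192, 50, 50, 55), (194, 46, 50, 52), (196, 65, 59, 59), (198, 72, 69, 75), (200, 74, 75, 76), (202, 78, 80, 78), (204, 77, 73, 75), (206, 77, 74, 78), (208, 77, 76, 79), (210, 79, 75, 75), (212, 89, 79, 80), (214, 108, 94, 98), (216, 101, 100, 104), (218, 102, 101, 103), (220, 102, 104, 107), (222, 105, 101, 109), (224, 159, 112, 124), (226, 178, 177, 178), (228, 176, 176, 177), (230, 177, 160, 176), (232, 159, 159, 159), (234, 158, 159, 160), (236, 157, 158, 160), (238, 158, 159, 159), (240, 155, 159, 159), (242, 116, 154, 152)]
0.6 [175, 213, 232, 244, 260] [58, 89, 76, 42, 51]
0.61 [164, 197, 215, 225, 242] [59, 90, 77, 42, 52]
0.62 [153, 180, 197, 206, 223] [59, 91, 78, 43, 53]
0.63 [142, 162, 179, 186, 204] [60, 92, 80, 44, 54]
0.64 [130, 144, 160, 166, 184] [60, 94, 81, 45, 55]
```

```bash
python3 - <<'E'
from h import *
c=cam("wrist");f=c["frame"].astype(int)
for r in range(196,292,3):
    s=""
    for x in range(210,340,2):
        R_,G,B=f[r,x]
        s+= "o" if R_>B+30 else ("#" if R_<45 else ("+" if R_<85 else (":" if R_<135 else ("." if R_<170 else " "))))
    print(r,s)
E
```

```text
196           ::::.::oooooooooooooooooooooooooooooooo.               
199           .:..:::ooooooooooooooooooooooooooooooooo               
202            .:.::oooooooooooooooooooooooooooooooooo.              
205            ....:ooooooooooooooooooooooooooooooooooo              
208           .::.:oooooooooooooooooooooooooooooooooooo.             
211            ..:oooooooooooooooooooooooooooooooooooooo             
214            ..:oooooooooooooooo:::ooooooooooooooooooo.            
217            .:oooooooooooo:::::::::::::::ooooooooooooo            
220           ..:oooooooooo:::::::::::::::::::::ooooooooo.           
223            .ooooooooo::::::::::::::::::::::::ooooooooo           
226            :ooooooo:::::::.            .::::::oooooooo.          
229            ooooooo::::.                   .:::::ooooooo          
232            oooooo:::.    ....................::::oooooo          
235            oooooo::       .....................::oooooo          
238            ooooo:.        ..................... .:ooooo          
241            oooo+.         .....:::............
[... 439 characters left out ...]

262 #########.   .##########+::::::::::::::::+##########.   :########
265 #########:   +##########+::::::::::::::::+##########:   +########
268 #########:  +###########+::::::::::::::::+###########+  +########
271 #########:.#############+::::::::::::::::#############+.+########
274 ########################+::::::::::::::::########################
277 #######ooo##############+ :::::::::::::. +##############ooo######
280 ######oooo+#############+ :::::::::::::  +#############oooo######
283 ######ooooo#############+  :::::::::::.  +#############ooooo#####
286 ######ooooo#############:  :::::::::::   +#############ooooo#####
289 #####+ooo++#############+::+++++++++++:::##############++ooo#####
```

```bash
python3 -m handwheel '[[0,0,0,0],[0,0,0,0]]' - 10
python3 - <<'E'
from h import *
c=cam("wrist");H=c["hand_eye"];K=c["K"]
for P in((.0095,0,.008),(.0,0,.008),(-.0095,0,.008),(.0095,0,-.011),(0,0,-.011)):
    for y in(.0109,.043):
        q=np.linalg.inv(H)@[P[0],y,P[2],1];u=K@q[:3]/q[2];print(P,y,u[:2].round(1))
E
```

```text
time: 16.82
position: [0.61, -0.3477, 0.1307]
tool_rot: [1.0, -0.022, -0.0, -0.0]
ft_force: [-0.5, 0.2, -1.7]
grip_width: 0.0181
grip_force: 9.3
(0.0095, 0, 0.008) 0.0109 [292.8 229.3]
(0.0095, 0, 0.008) 0.043 [348.8 229.3]
(0.0, 0, 0.008) 0.0109 [292.6 244.7]
(0.0, 0, 0.008) 0.043 [347.8 244.7]
(-0.0095, 0, 0.008) 0.0109 [292.4 259.7]
(-0.0095, 0, 0.008) 0.043 [346.8 259.7]
(0.0095, 0, -0.011) 0.0109 [294.6 241.7]
(0.0095, 0, -0.011) 0.043 [356.1 241.7]
(0, 0, -0.011) 0.0109 [294.3 258.4]
(0, 0, -0.011) 0.043 [354.9 258.4]
```

The fingers have closed on the nozzle (18 mm), so the tips really end about 25 mm higher than stated. I reopen and feel down in small steps.

```bash
python3 -m handwheel '[[0,0,0,0],[0,0,0,0],[0,0,0,0],[0,0,0,0],[0,0,0,0],[0,0,0,0],[0,0,0,0],[0,0,0,0],[0,0,0,0]]' 75 && python3 -m handwheel '[[0,0,0.007,0],[0,0,0.013,0],[0,0,0.02,0],[0,0,0.02,0]]'
python3 - <<'E'
from h import *
c=cam("wrist");f=c["frame"].astype(int)
for r in range(226,292,4):
    print(r,"".join("o" if f[r,x][0]>f[r,x][2]+30 else ("#" if f[r,x][0]<45 else ("+" if f[r,x][0]<85 else (":" if f[r,x][0]<135 else " "))) for x in range(150,400,4)))
E
```

```text
time: 17.62
position: [0.6101, -0.3478, 0.1308]
tool_rot: [1.0, -0.022, 0.0, 0.0]
ft_force: [-0.1, 0.4, 0.7]
grip_width: 0.0633
grip_force: 0.0
time: 17.95
position: [0.6097, -0.3476, 0.124]
tool_rot: [1.0, -0.022, -0.0, -0.0]
ft_force: [-0.1, 0.1, 0.5]
grip_width: 0.0653
grip_force: 0.0
226                      ooooo::::::::::::ooooo                    
230                      oooo:::        :::oooo                    
234                      ooo++            ::ooo                    
238                      ooo+              :ooo                    
242                      oo+                :oo                    
246            #+        oo       ::::       oo        #+          
250           #####      oo     :::::::      oo     #####          
254          :#####      o     :::::::::      o     ######         
258          ######            ::::::::::           ######:        
262         +######            ::::::::::           #######        
266        :#######:           :+:::::::            ########       
270       +########:           :::::::::            #########      
274      +#########+            ::::::::            ##########     
278     ###########+            +:::::::            ###########    
282    #############            :::::::             ############   
286   #############              ::::::     +       #############  
290 #####################+###++++######+++#########################
```

```bash
python3 -m handwheel '[[0,0,0.007,0],[0,0,0.013,0],[0,0,0.02,0],[0,0,0.02,0]]' && python3 -m handwheel '[[0,0,0.005,0],[0,0,0.01,0],[0,0,0.015,0],[0,0,0.015,0]]' && python3 -m handwheel '[[0,0,0.005,0],[0,0,0.01,0],[0,0,0.015,0],[0,0,0.015,0]]'
```

```text
time: 18.33
position: [0.6097, -0.3476, 0.1181]
tool_rot: [1.0, -0.022, -0.0, -0.0]
ft_force: [-0.7, -0.0, -0.2]
grip_width: 0.0654
grip_force: 0.0
time: 18.67
position: [0.6098, -0.3477, 0.1138]
tool_rot: [1.0, -0.022, -0.0, -0.0]
ft_force: [-0.6, 0.2, 0.7]
grip_width: 0.0653
grip_force: 0.0
time: 19.0
position: [0.6098, -0.3477, 0.1093]
tool_rot: [1.0, -0.022, -0.0, -0.0]
ft_force: [-0.2, -0.0, 0.4]
grip_width: 0.0653
grip_force: 0.0
```

```bash
python3 -m handwheel '[[0,0,0,0],[0,0,0,0],[0,0,0,0],[0,0,0,0],[0,0,0,0],[0,0,0,0]]' 0 30
```

```text
time: 19.5
position: [0.6101, -0.348, 0.1098]
tool_rot: [1.0, -0.022, 0.0, 0.0]
ft_force: [1.0, -0.4, -0.3]
grip_width: 0.0391
grip_force: 30.0
```

```bash
python3 -m handwheel '[[0,0,-0.03,0],[0,0,-0.1,0],[0,0,-0.2,0],[0,0,-0.3,0],[0,0,-0.42,0],[0,0,-0.54,0],[0,0,-0.66,0],[0,0,-0.75,0],[0,0,-0.75,0],[0,0,-0.75,0]]' - 40
python3 - <<'E'
from h import *
go([.567,.199,.335],-2.7)
E
```

```text
time: 20.33
position: [0.6104, -0.3481, 0.3369]
tool_rot: [1.0, -0.022, 0.002, 0.001]
ft_force: [0.2, -0.3, -3.9]
grip_width: 0.0389
grip_force: 40.0
now [ 0.6104 -0.3481  0.3369] yaw -2.49 tilt 0.22 rows [-2.2400e-01 -1.8155e+00  1.4000e-03] 0.0006 t 20.33 F [ 0.2  -0.26 -3.87] w 0.0389 gf 39.99774634838104
```

```bash
python3 -m handwheel '[[-0.01,-0.05,0,0],[-0.02,-0.14,0,0],[-0.03,-0.26,0,0],[-0.05,-0.38,0,0],[-0.06,-0.5,0,0],[-0.07,-0.62,0,0],[-0.09,-0.74,0,0],[-0.1,-0.86,0,0],[-0.11,-0.94,0,0],[-0.11,-0.98,0,0],[-0.11,-0.98,0,0],[-0.11,-0.98,0,0]]'
python3 - <<'E'
from h import *
go([.567,.199,.335],-2.7)
E
```

```text
time: 21.33
position: [0.5893, -0.0528, 0.3331]
tool_rot: [1.0, -0.021, -0.002, 0.0]
ft_force: [-0.1, -0.6, -2.9]
grip_width: 0.0392
grip_force: 40.0
now [ 0.5893 -0.0528  0.3331] yaw -2.44 tilt 0.18 rows [-0.11   -0.8355 -0.0067] 0.0007 t 21.33 F [-0.08 -0.58 -2.9 ] w 0.0392 gf 39.99760150909424
```

```bash
python3 -m handwheel '[[-0.01,-0.05,0,0],[-0.02,-0.14,0,0],[-0.04,-0.26,0,0],[-0.05,-0.38,0,0],[-0.07,-0.5,0,0],[-0.09,-0.62,0,0],[-0.1,-0.72,0,0],[-0.11,-0.8,0,0],[-0.11,-0.835,0,0],[-0.11,-0.835,0,0],[-0.11,-0.835,0,0],[-0.11,-0.835,0,0]]'
python3 - <<'E'
from h import *
go([.567,.199,.28],-2.7)
o=robot.get_obs();c=cam("wrist");f=c["frame"].astype(int)
# bottle in wrist picture
for z,d in((-.110,.027),(.006,.027),(.018,.02),(.036,.02)):
    P=o["position"]+[d,0,z];print("pred far row",z,np.round(proj(c,P),1))
print([(r,f[r,274].tolist()) for r in range(150,236,4)])
t=cam("top")
g=t["frame"].astype(int)
m=(g[...,2]>g[...,0]+60)&(g[...,2]>g[...,1]+40)
N,l,s,ce=cv2.connectedComponentsWithStats(m.astype(np.uint8))
print([(s[i].tolist(),atz(t,ce[i][::-1],.19).round(4).tolist()) for i in range(1,N) if s[i,4]>15])
E
```

```text
time: 22.33
position: [0.5683, 0.1971, 0.3344]
tool_rot: [1.0, -0.023, -0.0, 0.001]
ft_force: [-0.0, -0.5, -2.9]
grip_width: 0.0392
grip_force: 40.0
now [0.5683 0.1971 0.3344] yaw -2.61 tilt 0.08 rows [-0.0045 -0.0064  0.1814] 0.0002 t 22.33 F [-0.   -0.48 -2.95] w 0.0392 gf 39.997703433036804
pred far row -0.11 [168.3 272.5]
pred far row 0.006 [206.8 271.4]
pred far row 0.018 [227.2 271.9]
pred far row 0.036 [240.7 271.7]
[(150, [190, 194, 188]), (154, [175, 177, 173]), (158, [187, 189, 186]), (162, [191, 192, 189]), (166, [190, 192, 187]), (170, [84, 49, 23]), (174, [85, 51, 26]), (178, [87, 52, 30]), (182, [92, 56, 33]), (186, [87, 55, 25]), (190, [86, 52, 22]), (194, [92, 57, 35]), (198, [87, 52, 28]), (202, [89, 53, 28]), (206, [112, 67, 34]), (210, [126, 76, 36]), (214, [129, 78, 43]), (218, [129, 78, 41]), (222, [133, 82, 45]), (226, [143, 102, 71]), (230, [113, 113, 108]), (234, [114, 114, 109])]
[([172, 183, 18, 7, 94], [0.5212, 0.1998, 0.19]), ([289, 201, 10, 11, 38], [0.4768, -0.0582, 0.19]), ([198, 263, 16, 25, 154], [0.3207, 0.1386, 0.19])]
```

```bash
python3 - <<'E'
from h import *
c=cam("wrist");f=c["frame"].mean(2)
for x in(.590,.600,.610): print(x,np.round(proj(c,[x,.199,.118]),1))
for y in(.1655,.2325): print(y,np.round(proj(c,[.585,y,.118]),1),np.round(proj(c,[.60,y,.118]),1))
for r in range(124,172,2): print(r,f[r,215:335:3].astype(int).tolist())
E
```

```text
0.59 [156.7 271.7]
0.6 [147.8 271.3]
0.61 [138.8 270.8]
0.1655 [159.7 301.3] [146.4 301. ]
0.2325 [162.4 242.5] [149.2 241.6]
124 [209, 209, 207, 208, 209, 209, 209, 203, 151, 149, 149, 149, 156, 160, 159, 165, 153, 197, 211, 211, 211, 210, 211, 210, 150, 150, 150, 208, 210, 210, 210, 210, 211, 210, 211, 211, 211, 211, 212, 156]
126 [209, 211, 210, 210, 209, 210, 210, 176, 149, 149, 151, 152, 151, 150, 150, 150, 151, 192, 205, 207, 206, 211, 210, 210, 151, 150, 150, 198, 210, 210, 209, 210, 211, 210, 211, 212, 211, 211, 211, 154]
128 [208, 209, 208, 210, 210, 209, 211, 176, 149, 149, 149, 149, 151, 151, 151, 152, 150, 150, 151, 153, 150, 160, 161, 159, 153, 150, 152, 192, 211, 211, 212, 210, 211, 212, 212, 211, 212, 212, 212, 154]
130 [211, 209, 210, 209, 209, 209, 210, 177, 150, 150, 152, 150, 152, 154, 152, 153, 155, 153, 151, 154, 153, 150, 152, 153, 149, 151, 155, 159, 212, 212, 212, 212, 212, 213, 211, 212, 212, 213, 212, 155]
132 [211, 210, 209, 210, 211, 211, 211, 177, 150, 152, 151, 151, 152, 150, 152, 152, 152, 152, 151, 152, 153, 153, 153, 152, 152, 151, 151, 160, 213, 213,
[... 3237 characters left out ...]
88, 188, 188, 187, 188, 186, 186, 176, 225, 140, 146, 153, 150, 136, 134, 144, 149, 150, 150]
166 [134, 142, 148, 148, 149, 148, 148, 149, 147, 151, 219, 185, 165, 172, 187, 188, 187, 170, 184, 187, 189, 189, 188, 189, 189, 189, 190, 190, 177, 225, 140, 148, 151, 149, 135, 133, 147, 152, 150, 150]
168 [136, 148, 152, 153, 152, 153, 150, 150, 150, 152, 183, 181, 174, 170, 188, 188, 188, 166, 153, 134, 95, 107, 160, 185, 189, 188, 187, 187, 179, 224, 139, 136, 149, 149, 133, 133, 144, 149, 149, 147]
170 [137, 139, 153, 151, 152, 151, 150, 150, 153, 152, 182, 180, 180, 176, 194, 194, 137, 60, 55, 53, 52, 59, 56, 71, 114, 192, 192, 192, 178, 224, 137, 136, 148, 151, 134, 134, 147, 150, 150, 151]
```

```bash
python3 -m handwheel '[[-0.004,0,0.04,0],[-0.004,0,0.1,0],[-0.004,0,0.18,0],[-0.004,0,0.25,0],[-0.004,0,0.3,0],[-0.004,0,0.33,0],[-0.004,0,0.33,0],[-0.004,0,0.33,0]]' && python3 -m handwheel '[[0,0,0.01,0],[0,0,0.02,0],[0,0,0.03,0],[0,0,0.04,0],[0,0,0.05,0],[0,0,0.06,0],[0,0,0.06,0]]'
```

```text
time: 23.15
position: [0.5671, 0.1985, 0.2359]
tool_rot: [1.0, -0.022, 0.0, 0.0]
ft_force: [0.3, 0.3, -1.3]
grip_width: 0.039
grip_force: 40.0
time: 23.73
position: [0.5661, 0.199, 0.2169]
tool_rot: [1.0, -0.022, -0.001, 0.0]
ft_force: [-0.5, -0.4, -3.0]
grip_width: 0.0394
grip_force: 40.0
```

```bash
python3 -m handwheel '[[0,0,0.015,0],[0,0,0.03,0],[0,0,0.045,0],[0,0,0.06,0],[0,0,0.075,0],[0,0,0.09,0],[0,0,0.09,0]]' && python3 -m handwheel '[[0,0,0.007,0],[0,0,0.014,0],[0,0,0.02,0],[0,0,0.027,0],[0,0,0.033,0],[0,0,0.033,0]]'
```

```text
time: 24.32
position: [0.5659, 0.1989, 0.1894]
tool_rot: [1.0, -0.022, -0.001, 0.0]
ft_force: [0.2, 0.0, -3.3]
grip_width: 0.039
grip_force: 40.0
time: 24.82
position: [0.5663, 0.199, 0.1804]
tool_rot: [1.0, -0.022, -0.0, 0.0]
ft_force: [-0.1, -0.7, -2.6]
grip_width: 0.0393
grip_force: 40.0
```

```bash
python3 -m handwheel '[[0,0,0.007,0],[0,0,0.014,0],[0,0,0.02,0],[0,0,0.024,0],[0,0,0.024,0]]' && python3 -m handwheel '[[0,0,0.002,0],[0,0,0.004,0],[0,0,0.006,0],[0,0,0.006,0]]'
```

```text
time: 25.23
position: [0.5664, 0.1991, 0.1733]
tool_rot: [1.0, -0.022, -0.0, 0.0]
ft_force: [0.8, 0.4, -3.4]
grip_width: 0.0391
grip_force: 40.0
time: 25.57
position: [0.5666, 0.1991, 0.1718]
tool_rot: [1.0, -0.022, -0.0, 0.0]
ft_force: [0.2, -0.4, -2.4]
grip_width: 0.0389
grip_force: 40.0
```

```bash
python3 -m handwheel '[[0,0,0.001,0],[0,0,0.002,0],[0,0,0.002,0]]' && python3 -m handwheel '[[0,0,0.001,0],[0,0,0.002,0],[0,0,0.002,0]]'
```

```text
time: 25.82
position: [0.5666, 0.1991, 0.1712]
tool_rot: [1.0, -0.022, -0.0, -0.0]
ft_force: [-0.4, 0.2, -1.9]
grip_width: 0.0392
grip_force: 40.0
time: 26.07
position: [0.5667, 0.1991, 0.1707]
tool_rot: [1.0, -0.022, 0.0, -0.0]
ft_force: [-0.1, 0.5, -1.7]
grip_width: 0.0391
grip_force: 40.0
```

```bash
python3 -m handwheel '[[0,0,0.001,0],[0,0,0.002,0],[0,0,0.002,0]]'; python3 -m handwheel '[[0,0,0,0]]'
```

```text
time: 26.32
position: [0.5672, 0.1991, 0.1705]
tool_rot: [1.0, -0.022, 0.001, -0.0]
ft_force: [1.0, -0.2, 0.6]
grip_width: 0.0393
grip_force: 40.0
time: 26.4
position: [0.5672, 0.1991, 0.1706]
tool_rot: [1.0, -0.022, 0.001, -0.0]
ft_force: [0.7, -0.7, 0.8]
grip_width: 0.0391
grip_force: 40.0
```

The bottle stands on the floor: contact came at the predicted height. I release it and rise.

```bash
python3 -m handwheel '[[0,0,0,0],[0,0,0,0],[0,0,0,0],[0,0,0,0],[0,0,0,0],[0,0,0,0],[0,0,0,0]]' 75 && python3 -m handwheel '[[0,0,-0.02,0],[0,0,-0.06,0],[0,0,-0.12,0],[0,0,-0.2,0],[0,0,-0.3,0],[0,0,-0.4,0],[0,0,-0.5,0],[0,0,-0.55,0],[0,0,-0.55,0],[0,0,-0.55,0],[0,0,-0.55,0]]'
python3 - <<'E'
from h import *
c=cam("wrist");f=c["frame"].astype(int)
# predicted rows for an upright bottle at (.567,.199), base .061, vs seen
go([.567,.199,.33],-2.7)
for d,z in((.027,.177),(.02,.207),(.011,.207)): print(z,np.round(proj(c,[.567+d,.199,z]),1))
print([(r,f[r,276].tolist()) for r in range(140,236,4)])
m=(f[...,2]>f[...,0]+60)&(f[...,2]>f[...,1]+40)
N,l,s,ce=cv2.connectedComponentsWithStats(m.astype(np.uint8));print([(s[i].tolist()) for i in range(1,N) if s[i,4]>30])
t=cam("top")
for n in("top","side"):
  if n=="side": cam(n)
  for lab in("caramel","pistachio","cream","grip"): print(n,lab,[(d["point"],round(d["conf"],2)) for d in vision.look_for(n,lab)])
E
```

```text
time: 26.98
position: [0.5666, 0.1991, 0.17]
tool_rot: [1.0, -0.022, -0.0, -0.0]
ft_force: [0.3, -0.2, -0.5]
grip_width: 0.0647
grip_force: 0.0
time: 27.9
position: [0.5656, 0.1989, 0.3336]
tool_rot: [1.0, -0.022, -0.001, 0.0]
ft_force: [-0.3, -1.1, 0.0]
grip_width: 0.0653
grip_force: 0.0
now [0.5654 0.1989 0.3331] yaw -2.5 tilt 0.23 rows [ 0.0054 -0.0007  0.0102] 0.0006 t 27.95 F [ 0.04  0.12 -0.02] w 0.0651 gf 0.0
0.177 [158.  272.8]
0.207 [170.9 273. ]
0.207 [180.9 273.4]
[(140, [158, 161, 158]), (144, [189, 191, 185]), (148, [85, 52, 26]), (152, [88, 53, 29]), (156, [100, 60, 31]), (160, [129, 79, 45]), (164, [135, 82, 45]), (168, [127, 126, 120]), (172, [193, 192, 186]), (176, [193, 192, 186]), (180, [146, 146, 138]), (184, [140, 140, 135]), (188, [137, 137, 132]), (192, [138, 137, 132]), (196, [137, 136, 130]), (200, [193, 192, 184]), (204, [191, 190, 184]), (208, [241, 239, 239]), (212, [137, 143, 152]), (216, [27, 47, 84]), (220, [29, 50, 85]), (224, [49, 90, 156]), (228, [82, 138, 215]), (232, [116, 149, 210])]
[[476, 212, 22, 20, 160], [115, 218, 44, 14, 386], [256, 221, 40, 12, 396]]
top caramel [([174.5, 185.4], 0.96)]
top pistachio [([199.2, 410.0], 0.95), ([174.0, 185.6], 0.21)]
top cream [([237.7, 415.5], 0.93)]
top grip [([215.0, 300.8], 0.79), ([239.4, 413.2], 0.7), ([186.3, 188.6], 0.69), ([269.9, 228.4], 0.57)]
side caramel [([213.3, 188.3], 0.73)]
side pistachio []
side cream []
side grip [([272.4, 285.8], 0.92), ([231.0, 298.2], 0.9), ([229.0, 200.9], 0.84)]
```

The bottle's edges match an upright one standing on the floor, and the holder's grip lines up with its neighbour. I'm handing in.

```bash
python3 -c "
from rig import job
print(job.hand_in())"
```

```text
the job is handed in; nothing more can be done
None
```

I hung the empty holder on the pan's knob-side rim and stood the caramel bottle upright on its floor. I let go of both and handed the job in at about 28 s; the hand-in call returned no verdict.

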